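# Pass a tray of lamp shades through the sprung gate

## Task

With one fingertip press the blue paddle down to hold the orange gate up, and while holding it slide the tray of glass shades along the chute with the other finger on its green push plate, right home against the end stop. Then let the gate spring shut behind the tray's box and move clear. The gate must never touch the tray, the tray is only pushed along the floor, never lifted, and everything else on the bench stays where it is.

Things in the scene. Friction and masses are not known exactly. Their poses are not given: they have to be found in the camera images.
- chute: Fixed chute on an aluminium base plate (x -300..+130, y -50..+90 mm). Origin: on the table, under the gate leaf, on the lane's centre line; x = direction of travel, y = towards the blue paddle's side, z up. Lane floor at z 8 mm; white guide walls 4 mm thick and 22 mm high stand 60 mm apart (y -30..+30), x -300..+110.
- end_stop (a point): Middle of the near face of the grey end stop across the lane (chute x +105 mm, z 30); the stop is 45 mm high. With the tray fully home its nose rests here, its box is just past the gate (tray origin at chute x +60), its neck lies under the leaf and its push plate is still upstream of the gate.
- rod (a point): Point of the gate's hinge axis above the leaf's place: a steel rod along the lane, parallel to it, at chute y +44 mm, z 58, x -286..+34, on three 14 mm wide posts no higher than the rod. The tray cannot push the gate open, as it turns about the direction of travel.
- gate (a joint): Opening angle of the sprung gate in rad: 0 shut, 1.3 the stop. Pressing the paddle down swings the leaf up. At 1.0 or more the leaf clears the tray and its shades; the paddle's top is then about 50 mm above the table, 38 mm out from the rod. Pressing there takes about 2 N at first and 5 N when open. Let go, it springs shut.
- paddle (a point): Centre of the blue paddle, 41 mm from the rod axis; moves with the gate. A 4 mm plate, 205 mm long beside the lane (chute x -265..-60 mm), reaching from 12 to 74 mm from the rod axis; it slopes up outwards at 0.785 rad when shut (outer edge at chute y +96, z 110), at 0.785 - a when the gate is open by a. A fingertip can slide along it, the angle unchanged.
- leaf (a point): Centre of the orange gate leaf, a plate 6 mm thick across the lane at chute x 0; moves with the gate. Shut it spans chute y -26..+38 mm, z 32..62: above the tray's neck, below the rim of its box. Open it stands up to 125 mm above the table.
- tray: Loose slide tray, about 0.35 kg, in the lane upstream of the gate, x axis along the travel. Origin: centre of the underside of its grey box, 90 x 52 x 38 mm (x -45..+45), holding two small white glass shades that rise to 53 mm. Behind the box a flat neck 30 mm wide, 8 mm thick (x -45..-127), ending in an upright green push plate.
- push_plate (a point): On the centre line of the rear face of the tray's green push plate (tray x -131 mm), 45 mm above the tray's underside. The plate is 52 mm wide, 75 mm high and 6 mm thick.
- globe_a: Bystander: white glass lamp globe, 104 mm across, 75 mm high, on the side of the chute away from the paddle. Origin under its centre.
- globe_b: Bystander: another such globe, off to the side.
- bracket: Bystander: folded V-shaped aluminium lamp bracket, 150 mm long, 36 mm high, beside the chute away from the paddle. Origin under its centre.
- jar: Bystander: clear jar with metal lid, 52 mm across, 60 mm high, on the paddle side near the chute's far end. Origin under its centre.
- spray: Bystander: white bottle with red cap, 60 mm across, 160 mm high. Origin under its centre.
- cup: Bystander: white cup, 72 mm across, 85 mm high. Origin under its centre.
- driver: Bystander: screwdriver with red handle lying on the table. Origin under its middle.

How it is judged:
By the outcome, as a careful person would: the job done as asked, in the order asked, and still so for the second after the job is handed in, with the robot touching nothing.
It also fails if it takes over 38 s, if anything falls off the work surface, if the arm or the gripper's body presses on something with over 40 N, if the wrist force passes 120 N, or if a joint passes its speed limit or range.

## Robot

A 6-joint arm with a two-finger parallel gripper is mounted at the origin on the work surface. World frame = base frame: x ahead of the robot, y to its left, z up, the work surface at z = 0. Lengths are in m, angles in degrees, forces in N, time in s.
With the tool pointing down it reaches from about 0.35 to 0.925 m from the base axis. Payload 6.4 kg.
Tool frame: the origin (TCP) lies at the very end of the fingers, on their centre line; the grasp point (between the pads) lies env.grasp_offset behind it (env.grasp_offset is the distance from the TCP to the grasp point, in m); z points along the fingers, y is the line along which they close (so a half turn about z gives the same grasp; the last joint's range is limited). The gripper opens to 94 mm and grips with 3 to 60 N. Pads are 16 mm wide; open, the fingers measure 119 mm over their backs; the gripper's body (75 mm by 177 mm) begins 78 mm behind the grasp point.
Start: joints at [-77.47, 14.043, 89.255, -0, 76.702, -9.975], TCP at [0.249, -0.601, 0.205] pointing down, gripper open.
Joint ranges: [-179.41, 179.41], [-58.25, 129.5], [7.25, 145.43], [-54.29, 234.29], [11.92, 165.04], [-157.13, 157.13]. Speed limits (degrees/s): [147.25, 147.25, 180, 180, 180, 180].

## Interface

Orientations are given as [roll, pitch, yaw] about the fixed x, y, z axes, in that order (R = Rz(yaw) Ry(pitch) Rx(roll)).
In Python, from plant import env, optics, ticket gives the robot as it stands.
- The arm moves only by the tool move_arm, never from a script. Its argument "commands" is a list that holds one entry, the list of rows, each a list of 5 numbers: the shift along the world's x, y, z normalised to -1 to 1, where 1 is 0.05 m, then the turn about the world's z normalised to -1 to 1, where 1 is 90 degrees, then the closure, from 0 (fully open) to 1 (shut). A call has 1 to 5 rows; each row shifts and turns the commanded pose from where the row before left it; what a row does not reach is not made up. A row lasts 1/8 s, in which the tool goes at most 62.5 mm and 10.7 degrees, less where a joint would pass 70% of its speed; a pose out of reach is approached as far as the arm can. A call with a number of a shift or a turn outside -1 to 1 is refused whole. A call with a gripper value outside its range is refused whole. The fingers move at their own pace and stop on an object; "force" is the grip in N (left out, the last holds). Time passes only in rows, so rows that do not move let the fingers close. It gives the time, the measured TCP pose, the force, the opening and the grip force at its end, in the units of the state.
- env.observe(): the state, without advancing time (a new reading comes with each control period).
- optics.snapshot(name): name is "side" or "top" or "wrist"; returns a dict with "pixels" (420x560x3 uint8, red, green, blue), "fovy" (degrees; the focal length in pixels is half the picture's height over the tangent of half this angle, whatever the lens; pixels are square), "cx", "cy" (the principal point, pixels), "dist_coeffs" ([k1, k2, p1, p2, k3] as OpenCV has them; the pictures are not rectified), "camera_from_world" (4x4, takes a point from world to camera coordinates). Camera axes: x right, y down, z forward; pixel columns grow to the right and rows downward; lengths in m; the calibration is good to about 2 mm. A picture is of the moment at which its call begins. There is no depth.
- ticket.close_job(): hands the job in; it is judged then, once.
The state is a dict: "time": time; "joint_positions": joint angles; "dq": joint speeds; "joint_efforts": joint torques, N m; "position": TCP position; "tool_rot": TCP orientation; "force": force on the tool from outside, world axes, zero at the start; "torque": the same for the moment, N m; "finger_gap": finger opening in m; "finger_force": force on a finger pad.
Only numpy, scipy, OpenCV 4.12 (cv2) and the standard library are available. Lean on these libraries where they do the work, as an engineer would, in place of code of your own. Each camera call takes 0.05 s, during which the arm holds its last target. There are 200 camera calls.

## Working session

There is one attempt and no reset: what is moved stays moved. The work goes in short steps, Python scripts to look and compute and a tool call to move; the robot and the scene stay as the last step left them, time stands still between calls to the robot, and variables do not carry over. Pictures are saved under pics/ and viewed, at most 10 in all, crops included, and the job is handed in when it is done.

Besides the shell and the picture viewer there is one more tool, called after ">>>" as name(argument=value, ...) on one line, values as JSON. move_arm: Moves the arm, as the interface text tells. Scaled input: -1 to 1 covers 0.05 m each way for a shift and 90 degrees each way for a turn. Its arguments: {"type":"object","properties":{"commands":{"type":"array"},"force":{"type":"number"}},"required":["commands"]}

```bash
mkdir -p pics; ls; python3 - <<'E'
from plant import env, optics
import cv2
for n in ("top","side"):
    s=optics.snapshot(n); cv2.imwrite(f"pics/{n}0.png",cv2.cvtColor(s["pixels"],cv2.COLOR_RGB2BGR))
    print(n,s["fovy"],s["cx"],s["cy"],s["dist_coeffs"]); print(s["camera_from_world"])
print(env.observe(), env.grasp_offset)
E
```

```text
pics
top 57.75448444119417 275.97301740372365 208.61607124712944 [0.00481222 0.         0.         0.         0.        ]
[[-0.00640714 -0.99975257 -0.02130148  0.0086766 ]
 [-0.99481132  0.00853552 -0.10137838  0.55434625]
 [ 0.10153511  0.02054141 -0.99461986  1.06896683]
 [ 0.          0.          0.          1.        ]]
side 44.86543945695226 284.04122571925615 212.10403556482567 [-0.07421724  0.          0.          0.          0.        ]
[[-0.98867243 -0.14816722  0.02394356  0.54168232]
 [-0.10204363  0.5465906  -0.83115932  0.13322721]
 [ 0.11006324 -0.8241876  -0.55551858  1.58069774]
 [ 0.          0.          0.          1.        ]]
{'time': 0.1, 'joint_positions': array([-7.74693692e+01,  1.40791792e+01,  8.93163164e+01,  4.76512049e-05,
        7.66999711e+01, -9.97637553e+00]), 'dq': array([ 0.08148646, -0.15772352, -0.15168477,  0.04529976, -0.0320833 ,
        0.16026199]), 'joint_efforts': array([ 8.49505777e-04, -4.16911232e+01, -3.15526915e+01,  6.86350046e-02,
        3.09542532e-02, -5.59447665e-05]), 'position': array([ 0.24869617, -0.59997753,  0.20448112]), 'tool_rot': array([-1.79905985e+02, -1.65844964e-02,  2.25069817e+01]), 'force': array([-0.10117018,  0.66118271,  0.02243317]), 'torque': array([ 0.04075657, -0.03216151,  0.02589213]), 'finger_force': 0.0, 'finger_gap': 0.09447943188955751} 0.0188
```

View pics/top0.png

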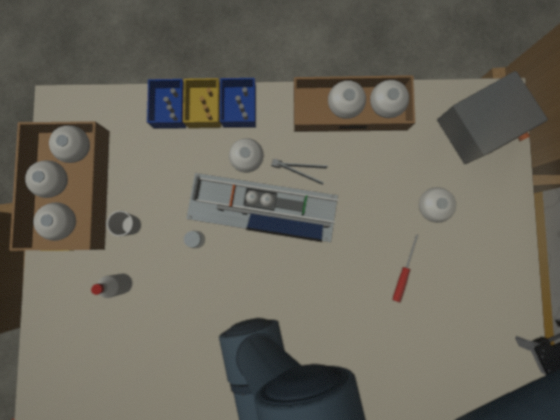

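View pics/side0.png

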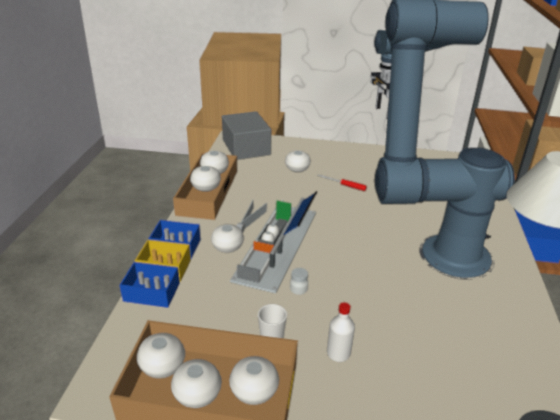

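The top view shows the chute running from about (337,220) to (190,190), with travel towards image left. The orange leaf is at about (233,195), the green plate at (305,205) and the blue paddle at (248..323, 215..240), on the robot's side. In the side view the green plate is at (284,210), the leaf at (263,246) and the paddle at (300,212). I'll segment the colours and fit the chute pose to them.

```bash
cat > h.py <<'E'
import numpy as np, cv2
from plant import env, optics
def cam(s):
    f=s["pixels"].shape[0]/2/np.tan(np.radians(s["fovy"])/2)
    return np.array([[f,0,s["cx"]],[0,f,s["cy"]],[0,0,1]]),np.array(s["dist_coeffs"]),np.array(s["camera_from_world"])
def proj(c,P):
    K,d,T=c
    return cv2.projectPoints(np.asarray(P,float).reshape(-1,3),cv2.Rodrigues(T[:3,:3])[0],T[:3,3],K,d)[0].reshape(-1,2)
def world(p,q):   # p=[x,y,yaw] chute pose, q chute points (m)
    c,s=np.cos(p[2]),np.sin(p[2]); q=np.asarray(q,float).reshape(-1,3)
    return np.c_[p[0]+c*q[:,0]-s*q[:,1], p[1]+s*q[:,0]+c*q[:,1], q[:,2]]
def mask(s,col):
    h=cv2.cvtColor(s["pixels"],cv2.COLOR_RGB2HSV); lo,hi={"blue":((105,90,20),(130,255,255)),"green":((45,80,20),(90,255,255)),"orange":((3,120,60),(18,255,255))}[col]
    return cv2.inRange(h,lo,hi)
def box(x,y,z): return np.array([[a,b,c] for a in x for b in y for c in z])/1000
def paddle(a=0):
    t=0.785-a; o=[]
    for X in(-265,-60):
        for r in(12,74):
            for w in(-2,2): o.append([X,44+r*np.cos(t)-w*np.sin(t),58+r*np.sin(t)+w*np.cos(t)])
    return np.array(o)/1000
E
python3 - <<'E'
from h import *
for n,(x0,y0,x1,y1) in {"top":(180,165,350,250),"side":(220,180,330,300)}.items():
    s=optics.snapshot(n)
    im=cv2.cvtColor(s["pixels"],cv2.COLOR_RGB2BGR)[y0:y1,x0:x1]
    k=4 if n=="top" else 5
    cv2.imwrite(f"pics/{n}1.png",cv2.resize(im,None,fx=k,fy=k,interpolation=cv2.INTER_CUBIC))
    for c in("blue","green","orange"):
        m=mask(s,c); m[:y0]=0;m[y1:]=0;m[:,:x0]=0;m[:,x1:]=0
        ys,xs=np.nonzero(m); 
        if len(xs): print(n,c,len(xs),xs.mean().round(1),ys.mean().round(1),cv2.boxPoints(cv2.minAreaRect(np.c_[xs,ys].astype(np.int32))).round(1).tolist())
E
```

```text
top blue 944 285.0 226.2 [[247.6999969482422, 226.89999389648438], [249.8000030517578, 213.8000030517578], [322.0, 225.5], [319.8999938964844, 238.5]]
top green 23 304.0 204.7 [[302.0, 211.8000030517578], [304.5, 196.8000030517578], [306.0, 197.0], [303.5, 212.10000610351562]]
top orange 30 232.0 195.0 [[229.39999389648438, 204.89999389648438], [233.0, 185.8000030517578], [234.39999389648438, 186.10000610351562], [230.8000030517578, 205.10000610351562]]
side blue 271 298.8 214.1 [[284.3999938964844, 232.6999969482422], [307.1000061035156, 191.6999969482422], [313.5, 195.3000030517578], [290.79998779296875, 236.1999969482422]]
side green 260 282.8 210.4 [[276.0, 201.0], [290.0, 201.0], [290.0, 220.0], [276.0, 220.0]]
side orange 248 247.5 225.1 [[210.10000610351562, 187.6999969482422], [228.3000030517578, 175.89999389648438], [275.0, 248.10000610351562], [256.79998779296875, 259.8999938964844]]
```

View pics/top1.png

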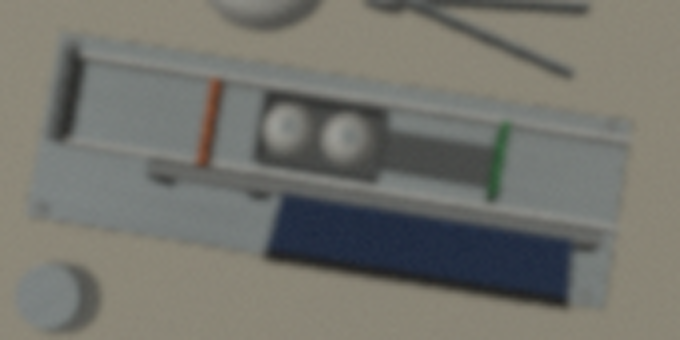

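```bash
python3 - <<'E'
from h import *
from scipy.optimize import least_squares
s=optics.snapshot("top"); c=cam(s); t=optics.snapshot("side"); ct=cam(t)
m=mask(s,"blue"); m[:165]=0;m[250:]=0;m[:,:180]=0;m[:,350:]=0
ys,xs=np.nonzero(m); obs=np.array([xs.mean(),ys.mean()])
# render paddle hull + leaf hull centroid and orientation, compare moments
def cen(pts):
    h=cv2.convexHull(pts.astype(np.float32)); M=cv2.moments(h); return [M["m10"]/M["m00"],M["m01"]/M["m00"]], .5*np.arctan2(2*M["mu11"],M["mu20"]-M["mu02"])
M=cv2.moments(m,True); th=.5*np.arctan2(2*M["mu11"],M["mu20"]-M["mu02"])
leaf=box((-3,3),(-26,38),(32,62))
def res(p,full=False):
    a,ta=cen(proj(c,world(p,paddle()))); l,_=cen(proj(c,world(p,leaf)))
    b,_=cen(proj(ct,world(p,paddle())))
    r=np.r_[np.subtract(a,obs),(ta-th)*30,np.subtract(l,[232,195]),.3*np.subtract(b,[298.8,214.1])]
    return r
f=least_squares(res,[.6,.08,1.5]); p=f.x; print(p,np.degrees(p[2]),f.fun.round(2))
np.save("p.npy",p)
# tray: green plate in top: top edge centre; fit tray offset in x
def plate(x): return box((x-131,x-125),(-26,26),(8,83))
for cc,o,n in((c,[304.0,204.7],"top"),(ct,[282.8,210.4],"side")):
    g=least_squares(lambda v:np.array(cen(proj(cc,world(p,plate(v[0]))))[0])-o,[-80.]); print(n,"tray x",g.x,g.fun)
im=cv2.cvtColor(s["pixels"],cv2.COLOR_RGB2BGR); im=cv2.resize(im[165:250,180:350],None,fx=4,fy=4,interpolation=cv2.INTER_CUBIC)
def dr(P,col):
    for u,v in proj(c,world(p,P)): cv2.circle(im,(int((u-180+.5)*4),int((v-165+.5)*4)),3,col,-1)
dr(paddle(),(0,255,255));dr(leaf,(255,0,255));dr(box((-300,130),(-50,90),(0,)),(0,0,255));dr(box((-300,110),(-30,30),(30,)),(0,255,0));dr(plate(-60),(255,255,0))
dr(box((105,),(-30,30),(45,)),(255,0,0))
cv2.imwrite("pics/ov.png",im)
E
```

```text
[0.59545935 0.13109624 1.48203931] 84.91459768005802 [ 1.13 -2.26 -2.26 -0.88  1.02 -0.17 -0.73]
top tray x [-80.2729239] [ 0.37091815 -5.14201532]
side tray x [-80.35080452] [-3.68829877 -0.03123524]
```

View pics/ov.png

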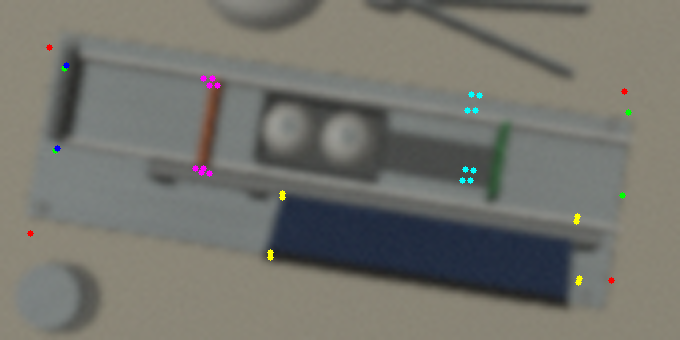

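The overlay shows the yaw is off by a few degrees, because the float32 hull spoils the fit's gradients. Refitting on corner points read from the crop. Base corners: (62,36), (635,120), (607,306), (32,216). Leaf top ends: (217,80), (203,166). Green plate top ends: (505,123), (492,200).

```bash
python3 - <<'E'
from h import *
from scipy.optimize import least_squares
s=optics.snapshot("top"); c=cam(s); t=optics.snapshot("side"); ct=cam(t)
full=lambda q:np.array(q,float)/4+[180-.375,165-.375]
t4=.785; 
P=np.array([[130,-50,4],[-300,-50,4],[-300,90,4],[130,90,4],[0,-26,62],[0,38,62],[-60,94.9,111.7],[-265,94.9,111.7],[-60,54,67],[-265,54,67]])/1000
q=full([[62,36],[635,120],[607,306],[32,216],[217,80],[205,163],[268,254],[568,300],[282,197],[571,238]])
for ex in ((),(8,9)):
    k=[i for i in range(10) if i not in ex]
    f=least_squares(lambda p:(proj(c,world(p,P[k]))-q[k]).ravel(),[.6,.08,1.43],loss="soft_l1"); p=f.x
    print(p,np.degrees(p[2])); print((proj(c,world(p,P))-q).round(1).tolist())
np.save("p.npy",p)
f2=least_squares(lambda v:(proj(c,world(p,np.array([[v[0]-131,-26,83],[v[0]-131,26,83]])/1000))-full([[508,123],[495,200]])).ravel(),[-80.]); print("tray x top",f2.x,f2.fun)
o=[282.8,210.4]
f3=least_squares(lambda v:(proj(ct,world(p,np.array([[v[0]-131,0,50]])/1000))-o).ravel(),[-80.]); print("side",f3.x,f3.fun)
im=cv2.cvtColor(t["pixels"],cv2.COLOR_RGB2BGR); im=cv2.resize(im[180:300,220:330],None,fx=5,fy=5,interpolation=cv2.INTER_CUBIC)
def dr(Q,col):
    for u,v in proj(ct,world(p,Q)): cv2.circle(im,(int((u-220+.5)*5),int((v-180+.5)*5)),3,col,-1)
x=f2.x[0]
dr(paddle(),(0,255,255));dr(box((-3,3),(-26,38),(32,62)),(255,0,255));dr(box((-300,130),(-50,90),(4,)),(0,0,255));dr(box((x-131,),(-26,26),(8,83)),(255,255,0));dr(box((105,),(-30,30),(45,)),(255,0,0))
cv2.imwrite("pics/ov2.png",im)
E
```

```text
[0.59748442 0.12598878 1.41203076] 80.9034029805432
[[-0.2, -1.1], [-0.4, -0.9], [0.1, -0.3], [-0.9, 0.1], [0.1, -1.1], [-0.7, 0.4], [-0.3, 0.1], [1.5, 0.3], [0.1, 0.6], [1.1, 1.5]]
[0.59686493 0.12551503 1.41089548] 80.83835645422651
[[-0.0, -1.0], [-0.2, -0.6], [0.2, 0.0], [-0.7, 0.2], [0.2, -0.9], [-0.5, 0.6], [-0.2, 0.3], [1.6, 0.7], [0.3, 0.8], [1.3, 1.8]]
tray x top [-74.21618545] [ 0.08842317 -1.90803159  0.57576959 -2.49944846]
side [-70.27001418] [-0.18488579 -0.10866066]
```

View pics/ov2.png

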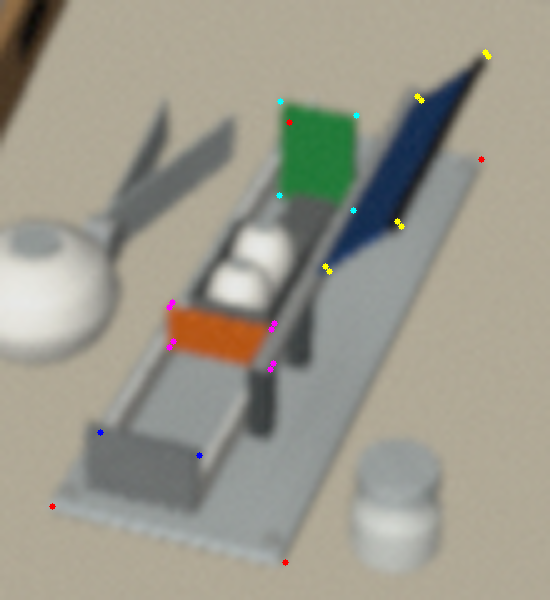

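The fitted pose agrees with the side view to within a pixel or so. The chute is at (0.597, 0.126) with yaw 80.9°, and the push plate's rear face is at chute x ≈ -203 mm. Next I'll go to a hover point behind the plate, with the fingers across the lane and about 75 mm open.

>>> move_arm(commands=[[[0.54,1,0,0.063,0.2],[0.54,1,0,0.063,0.2],[0.54,1,0,0.063,0.2],[0.54,1,0,0.063,0.2],[0.54,1,0,0.063,0.2]]])

```text
time: 1.02
position: [0.3844, -0.3489, 0.2057]
tool_rot: [180.0, 0.0, 51.0]
force: [0.8, -0.9, 0.5]
finger_gap: 0.0755
finger_force: 0.0
```

>>> move_arm(commands=[[[0.54,1,0,0.063,0.2],[0.54,1,0,0.063,0.2],[0.54,1,0,0.063,0.2],[0.54,1,0,0.063,0.2],[0.54,1,0,0.063,0.2]]])

```text
time: 1.65
position: [0.5196, -0.0988, 0.2058]
tool_rot: [179.9, 0.0, 79.4]
force: [-0.0, -0.5, -0.5]
finger_gap: 0.075
finger_force: 0.0
```

```bash
python3 - <<'E'
from h import *
p=np.load("p.npy"); s=optics.snapshot("wrist"); c=cam(s)
im=cv2.cvtColor(s["pixels"],cv2.COLOR_RGB2BGR)
cv2.imwrite("w0.png",im)
x=-72
def dr(Q,col):
    for u,v in proj(c,world(p,Q)):
        if abs(u)<2000 and abs(v)<2000: cv2.circle(im,(int(u),int(v)),3,col,-1)
dr(paddle(),(0,255,255));dr(box((-3,3),(-26,38),(62,)),(255,0,255));dr(box((-300,),(-50,90),(4,)),(0,0,255));dr(box((x-131,),(-26,26),(8,83)),(255,255,0));dr(box((-300,110),(-30,30),(30,)),(0,255,0))
cv2.imwrite("pics/w0.png",im); o=env.observe(); print(o["position"],o["tool_rot"])
E
```

```text
[ 0.52135473 -0.09360257  0.20580229] [179.90932435  -0.19290906  79.81378141]
```

View pics/w0.png

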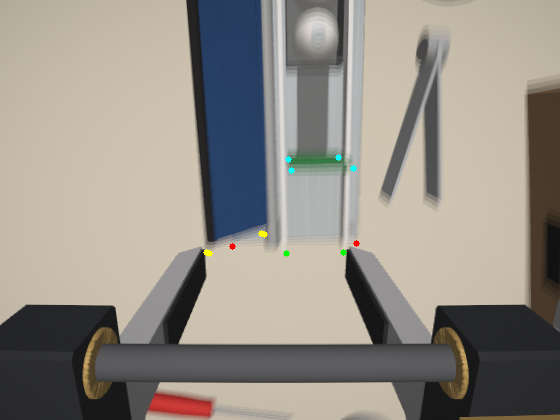

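The wrist view shows the plate at about (287..347, 165), a few mm forward of and paddle-side of the model, but the picture is blurred because the arm was still settling. I'll retake it at rest and fit.

```bash
python3 - <<'E'
from h import *
p=np.load("p.npy"); s=optics.snapshot("wrist"); c=cam(s)
im=cv2.cvtColor(s["pixels"],cv2.COLOR_RGB2BGR)[100:270,180:380]; im=cv2.resize(im,None,fx=3.5,fy=3.5,interpolation=cv2.INTER_CUBIC)
x=-72
def dr(Q,col):
    for u,v in proj(c,world(p,Q)):
        cv2.circle(im,(int((u-180+.5)*3.5),int((v-100+.5)*3.5)),3,col,-1)
dr(paddle(),(0,255,255));dr(box((-300,),(-50,90),(4,)),(0,0,255));dr(box((x-131,),(-26,26),(8,83)),(255,255,0));dr(box((-300,110),(-30,30),(30,)),(0,255,0))
cv2.imwrite("pics/w1.png",im); o=env.observe(); print(o["time"],o["position"],o["tool_rot"])
E
```

```text
1.75 [ 0.52020843 -0.09639335  0.20563757] [ 1.79968645e+02 -5.68751770e-02  7.96272539e+01]
```

View pics/w1.png

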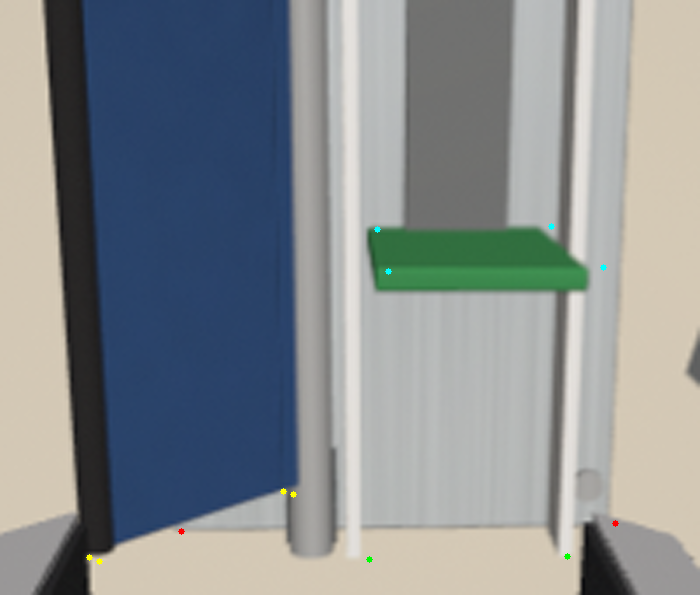

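At rest the plate's rear top edge is at crop y 290, so the plate rear is at chute x ≈ -207 mm. The lane is about 2 mm nearer the paddle side than fitted. The planned finger centre is chute x -225, mid y +38, giving world (0.522, -0.090). Adjust and start descending.

>>> move_arm(commands=[[[0.04,0.12,-0.5,0.014,0.2],[0,0,-0.5,0,0.2],[0,0,-0.4,0,0.2],[0,0,0,0,0.2]]])

```text
time: 2.25
position: [0.5194, -0.0946, 0.1339]
tool_rot: [-179.8, -0.0, 80.4]
force: [-0.8, 0.2, 0.3]
finger_gap: 0.0753
finger_force: 0.0
```

>>> move_arm(commands=[[[0.02,0,-0.25,0.005,0.2],[0,0,-0.25,0,0.2],[0,0,-0.2,0,0.2],[0,0,-0.2,0,0.2],[0,0,-0.2,0,0.2]]])

```text
time: 2.88
position: [0.5222, -0.0947, 0.0804]
tool_rot: [180.0, 0.0, 80.9]
force: [-0.3, 0.2, 4.1]
finger_gap: 0.0748
finger_force: 1.5
```

>>> move_arm(commands=[[[0,0,-0.2,0,0.2],[0,0,-0.2,0,0.2],[0,0,-0.2,0,0.2],[0,0,-0.1,0,0.2],[0,0,0,0,0.2]]])

```text
time: 3.5
position: [0.5227, -0.0948, 0.0458]
tool_rot: [179.9, 0.0, 80.9]
force: [-0.5, -0.0, 5.2]
finger_gap: 0.0755
finger_force: 2.7
```

```bash
python3 - <<'E'
from h import *
s=optics.snapshot("side"); im=cv2.cvtColor(s["pixels"],cv2.COLOR_RGB2BGR)[150:300,220:360]
cv2.imwrite("pics/s2.png",cv2.resize(im,None,fx=4,fy=4,interpolation=cv2.INTER_CUBIC))
p=np.load("p.npy"); p[0]-=.002; c=cam(s)
for a in (.8,1.,1.1,1.2,1.3):
    t=-a; L=[[0,y-44,z-58] for y,z in((-26,62),(-26,32))]
    Q=[[0,44+np.cos(a)*l[1]+np.sin(a)*l[2], 58-np.sin(a)*l[1]+np.cos(a)*l[2]] for l in L]
    print(a,((proj(c,world(p,np.array(Q)/1000))-[220,150]+.5)*4).round().tolist())
E
```

```text
0.8 [[170.0, 317.0], [143.0, 334.0]]
1.0 [[185.0, 311.0], [152.0, 322.0]]
1.1 [[193.0, 309.0], [158.0, 317.0]]
1.2 [[202.0, 308.0], [165.0, 313.0]]
1.3 [[211.0, 308.0], [173.0, 309.0]]
```

View pics/s2.png

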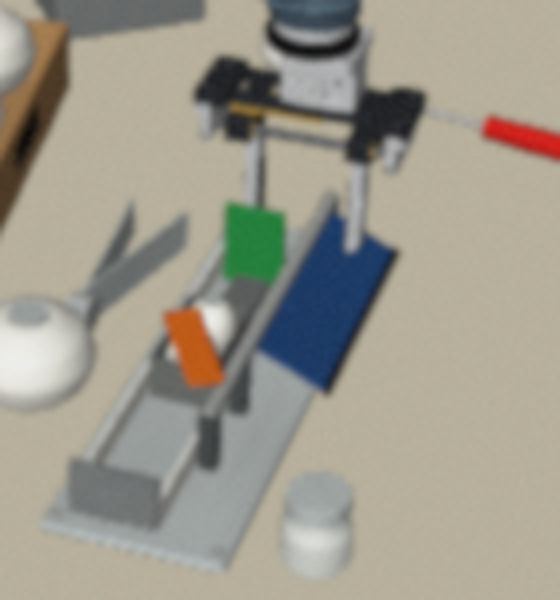

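The side view shows the orange leaf raised, with its edge at (165,313)-(197,308), which is an opening of about 1.2 rad. The finger is on the paddle at (355,248) and the other is behind the green plate. Now push along the chute.

>>> move_arm(commands=[[[0.019,0.12,0,0,0.2],[0.019,0.12,0,0,0.2],[0.019,0.12,0,0,0.2],[0.019,0.12,0,0,0.2],[0.019,0.12,0,0,0.2]]])

```text
time: 4.18
position: [0.5266, -0.0661, 0.0457]
tool_rot: [-180.0, 0.2, 81.0]
force: [-2.5, -6.8, 5.0]
finger_gap: 0.075
finger_force: 3.8
```

>>> move_arm(commands=[[[0.019,0.12,0,0,0.2],[0.019,0.12,0,0,0.2],[0.019,0.12,0,0,0.2],[0.019,0.12,0,0,0.2],[0.019,0.12,0,0,0.2]]])

```text
time: 4.8
position: [0.5313, -0.0361, 0.0457]
tool_rot: [-180.0, 0.2, 81.0]
force: [-2.4, -7.5, 6.1]
finger_gap: 0.0749
finger_force: 3.9
```

>>> move_arm(commands=[[[0.019,0.12,0,0,0.2],[0.019,0.12,0,0,0.2],[0.019,0.12,0,0,0.2],[0.019,0.12,0,0,0.2],[0.019,0.12,0,0,0.2]]])

```text
time: 5.42
position: [0.5361, -0.0061, 0.0457]
tool_rot: [-180.0, 0.2, 81.0]
force: [-3.0, -6.8, 5.8]
finger_gap: 0.0754
finger_force: 4.0
```

>>> move_arm(commands=[[[0.019,0.12,0,0,0.2],[0.019,0.12,0,0,0.2],[0.019,0.12,0,0,0.2],[0.019,0.12,0,0,0.2],[0.019,0.12,0,0,0.2]]])

```text
time: 6.05
position: [0.5408, 0.0239, 0.0457]
tool_rot: [-180.0, 0.2, 81.0]
force: [-3.3, -7.3, 6.5]
finger_gap: 0.0754
finger_force: 4.1
```

>>> move_arm(commands=[[[0.019,0.12,0,0,0.2],[0.019,0.12,0,0,0.2],[0.019,0.12,0,0,0.2],[0.006,0.04,0,0,0.2],[0.006,0.04,0,0,0.2]]])

```text
time: 6.68
position: [0.5443, 0.0458, 0.0457]
tool_rot: [-180.0, 0.2, 81.0]
force: [-3.8, -6.9, 6.7]
finger_gap: 0.0755
finger_force: 4.2
```

>>> move_arm(commands=[[[0.006,0.04,0,0,0.2],[0.006,0.04,0,0,0.2]]])

```text
time: 6.92
position: [0.5449, 0.0497, 0.0457]
tool_rot: [180.0, 0.2, 81.0]
force: [-2.3, -7.9, 7.2]
finger_gap: 0.0752
finger_force: 4.2
```

>>> move_arm(commands=[[[0.004,0.025,0,0,0.2],[0.004,0.025,0,0,0.2]]])

```text
time: 7.18
position: [0.5453, 0.0522, 0.0457]
tool_rot: [180.0, 0.2, 81.0]
force: [-2.4, -6.8, 6.4]
finger_gap: 0.0751
finger_force: 4.2
```

>>> move_arm(commands=[[[0.003,0.02,0,0,0.2],[0.003,0.02,0,0,0.2]]])

```text
time: 7.42
position: [0.5454, 0.0531, 0.0457]
tool_rot: [-180.0, 0.3, 81.0]
force: [-4.5, -14.5, 7.4]
finger_gap: 0.075
finger_force: 8.0
```

>>> move_arm(commands=[[[0.003,0.02,0,0,0.2],[0,0,0,0,0.2]]])

```text
time: 7.68
position: [0.5454, 0.0532, 0.0458]
tool_rot: [-180.0, 0.4, 80.9]
force: [-5.3, -15.5, 7.0]
finger_gap: 0.0749
finger_force: 8.7
```

```bash
python3 - <<'E'
from h import *
s=optics.snapshot("side"); t=optics.snapshot("top")
a=cv2.resize(cv2.cvtColor(s["pixels"],cv2.COLOR_RGB2BGR)[190:300,220:330],None,fx=4,fy=4,interpolation=cv2.INTER_CUBIC)
b=cv2.resize(cv2.cvtColor(t["pixels"],cv2.COLOR_RGB2BGR)[160:260,180:265],None,fx=4,fy=4,interpolation=cv2.INTER_CUBIC)
im=np.zeros((440,780,3),np.uint8); im[:440,:440]=a; im[:400,440:780]=b; cv2.imwrite("pics/home.png",im); print(env.observe()["force"])
E
```

```text
[ -6.10248483 -15.783194     8.05180889]
```

View pics/home.png

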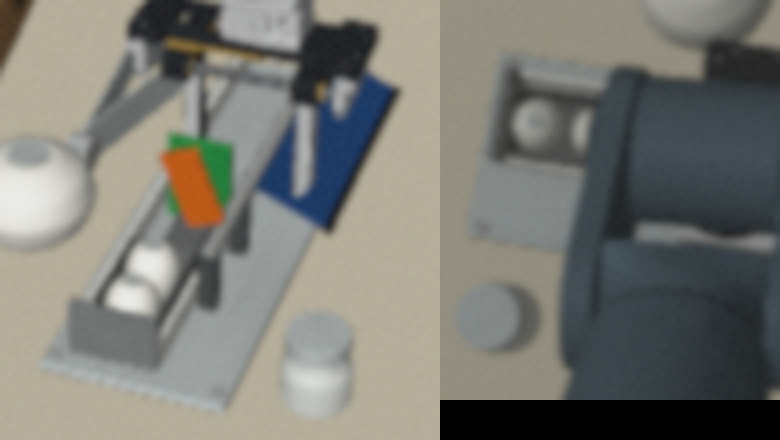

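The tray is home: its box is against the end stop, both shades are past the raised leaf, and the push force has risen to about 16 N. Next I'll back the finger off the plate, then lift slowly so that the gate closes gently.

>>> move_arm(commands=[[[-0.012,-0.08,0,0,0.2],[-0.012,-0.08,0,0,0.2],[-0.012,-0.08,0,0,0.2],[0,0,0,0,0.2]]])

```text
time: 8.28
position: [0.5435, 0.0452, 0.0452]
tool_rot: [-179.9, -0.0, 80.9]
force: [-1.0, 2.9, 5.1]
finger_gap: 0.0751
finger_force: 2.6
```

>>> move_arm(commands=[[[0,0,0.16,0,0.2],[0,0,0.16,0,0.2],[0,0,0.16,0,0.2],[0,0,0.16,0,0.2],[0,0,0.16,0,0.2]]])

```text
time: 8.9
position: [0.5446, 0.0447, 0.0864]
tool_rot: [179.9, 0.0, 80.9]
force: [1.4, -0.8, 0.5]
finger_gap: 0.0747
finger_force: 0.6
```

>>> move_arm(commands=[[[0,0,0.16,0,0.2],[0,0,0.16,0,0.2],[0,0,0.16,0,0.2],[0,0,0.2,0,0.2],[0,0,0.2,0,0.2]]])

```text
time: 9.52
position: [0.5438, 0.045, 0.1301]
tool_rot: [-180.0, 0.0, 80.9]
force: [0.3, -0.2, -0.0]
finger_gap: 0.0751
finger_force: 0.0
```

>>> move_arm(commands=[[[0,0,0.5,0,0.2],[0,0,0.6,0,0.2],[0,0,0.6,0,0.2],[0,0,0.6,0,0.2],[0,0,0,0,0.2]]])

```text
time: 10.15
position: [0.5454, 0.0448, 0.2474]
tool_rot: [179.7, -0.0, 80.9]
force: [-0.1, -0.2, 0.2]
finger_gap: 0.0749
finger_force: 0.0
```

Clear of the fixture. One last look, and a still row to settle.

>>> move_arm(commands=[[[-0.5,-0.8,0,0,0.2],[-0.5,-0.8,0,0,0.2],[-0.5,-0.8,0,0,0.2],[0,0,0,0,0.2],[0,0,0,0,0.2]]])

```text
time: 10.78
position: [0.4686, -0.0746, 0.2435]
tool_rot: [-179.9, -0.0, 80.9]
force: [0.4, -0.2, 0.3]
finger_gap: 0.0753
finger_force: 0.0
```

```bash
python3 - <<'E'
from h import *
s=optics.snapshot("side")
cv2.imwrite("pics/end.png",cv2.resize(cv2.cvtColor(s["pixels"],cv2.COLOR_RGB2BGR)[170:300,210:380],None,fx=4,fy=4,interpolation=cv2.INTER_CUBIC))
E
```

```text
(no output)
```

View pics/end.png

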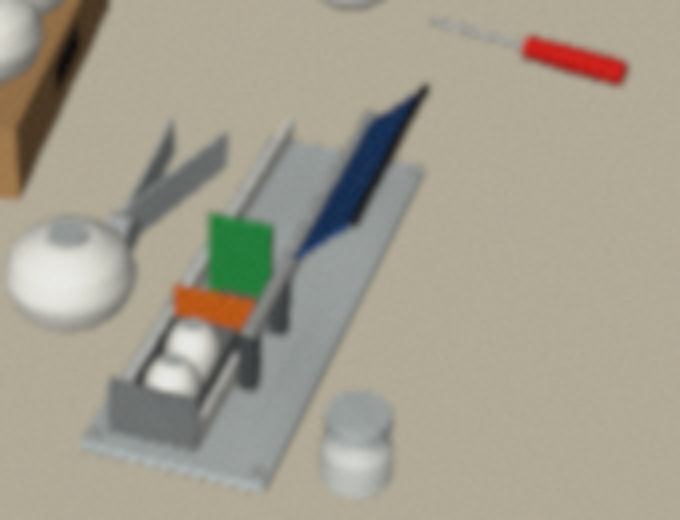

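The leaf is shut at (215,308) between the box and the green plate, the tray sits against the stop at (155,410), and the bystanders in view haven't moved.

```bash
python3 -c "
from plant import ticket; print(ticket.close_job())"
```

```text
the job is handed in; nothing more can be done
None
```

The tray was pushed home against the end stop with the gate held up, the gate shut behind its box, the arm moved clear, and the job was handed in at about 11 s of the 38 s allowed; the hand-in returned no verdict.

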